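Snap a glass ornament's hanger clasp shut with vise-held pliers

ROBOT

A 6-joint arm with a two-finger parallel gripper is mounted at the origin on the work surface. World frame = base frame: x ahead of the robot, y to its left, z up, the work surface at z = 0. Lengths are in m, angles in rad, forces in N, time in s.
With the tool pointing down it reaches from about 0.3 to 0.875 m from the base axis. Payload 6.4 kg.
Tool frame: the origin (TCP) lies where the fingers leave the gripper's body, on its centre line; the fingertips stand 73 mm ahead of it and the grasp point (between the pads) lies 54 mm ahead of it; z points along the fingers, y is the line along which they close (so a half turn about z gives the same grasp; the last joint's range is limited). The gripper opens to 85 mm and grips with 20 to 120 N. Pads are 22 mm wide; open, the fingers measure 114 mm over their backs; the gripper's body (76 mm by 85 mm) begins 54 mm behind the grasp point. The pads swing forward as they close: fully open they stand 13 mm farther back than shut.
Start: joints at [0.92, 0.181, 1.607, -0, 1.354, -0.206], TCP at [0.247, 0.519, 0.304] pointing down, gripper open.
Joint ranges: [-2.99, 2.99], [-0.89, 2.07], [0.3, 2.58], [-1.14, 4.28], [0, 2.63], [-3.12, 3.12]. Speed limits (rad/s): [2.57, 2.57, 3.01, 3.14, 3.14, 3.14].

INTERFACE

Orientations are given as a unit quaternion [w, x, y, z].
In Python, from bench import ctrl gives the robot as it stands.
- The arm moves only by the tool carry_out, never from a script. Its argument "steps" is one flat list of numbers, 7 for each row, row after row: the shift along the tool's x, y, z in m, then the turn, a rotation vector about the tool's x, y, z in rad, then the opening, from 0 (shut) to 1 (fully open). In form: [dx, dy, dz, wx, wy, wz, claw, dx, dy, dz, wx, wy, wz, claw, ...]. A call has 1 to 20 rows; each row is the pose to reach, as a shift and turn from the pose commanded when the call began, along the tool's axes at that moment; what a row does not reach only later rows make up. A row lasts 1/10 s, in which the tool goes at most 50 mm and 8.59 degrees, less where a joint would pass 70% of its speed; a pose out of reach is approached as far as the arm can. A call with a gripper value outside its range is refused whole. The fingers move at their own pace and stop on an object; the grip force is fixed at half the most. Time passes only in rows, so rows that repeat a pose let the fingers close. It gives the time, the measured TCP pose, the force, the opening and the grip force at its end, in the units of the state.
- ctrl.get_obs(): the state, without advancing time (a new reading comes with each control period).
- ctrl.camera(name): name is "side" or "top" or "wrist"; returns the picture (400x640x3 uint8, red, green, blue); there is no depth.
- ctrl.camera_params(name): a dict with "vertical_fov" (degrees; the focal length in pixels is half the picture's height over the tangent of half this angle, whatever the lens; pixels are square), "cx", "cy" (the principal point, pixels), "k1" (the pictures are not rectified: a ray, as slopes to the right and down, at radius r is drawn at 1 + k1 r^2 times it, then the intrinsics apply), "cam_to_world" (4x4, takes a point from camera to world coordinates); the wrist camera has in their place "hand_eye" (4x4, takes a point from camera to tool coordinates, whose origin is the TCP and whose axes are the flange's). Camera axes: x right, y down, z forward; pixel columns grow to the right and rows downward; lengths in m; the calibration is good to about 2 mm. A picture is of the moment at which its call begins: read the wrist's pose just before it. camera_params takes no time and is no camera call.
- ctrl.hand_in(): hands the job in; it is judged then, once.
The state is a dict: "time_s": time; "q": joint angles; "dq": joint speeds; "joint_efforts": joint torques, N m; "eef_pos": TCP position; "eef_rot": TCP orientation; "wrist_force": force on the tool from outside, world axes, zero at the start; "torque": the same for the moment, N m; "opening": opening from 0.0 (shut) to 1.0 (fully open); "grasp_force": force on a finger pad.
Only numpy, scipy, OpenCV 4.12 (cv2) and the standard library are available. Lean on these libraries where they do the work, as an engineer would, in place of code of your own. Each camera call takes 0.05 s, during which the arm holds its last target. There are 200 camera calls.

TASK

The blue glass ornament in the wooden rack still has its brass hanger clasp open. Stand it in the groove of the wooden rest beside the vise so that the clasp's press stud is between the dies of the clamped pliers, let go of it, and push the pliers' free handle until the stud clicks together, gently: feel for the click and do not lean on the handle past it. Then let the handle spring back and stand the ornament upright back in the free slot of the rack, leaving everything else where it is.

Things in the scene. Friction and masses are not known exactly. Their poses are not given: they have to be found in the camera images.
- ornament_center (a point): Centre of the blue ornament: leaded glass panel 70 mm long (own x), 10 mm thick (own y), 56 mm high (own z up), 0.25 kg, standing on its long edge; the point is 28 mm above its underside. Brass hanger, 16 mm high at mid height, sticks out to own +x as far as 78 mm from here. Pinch the panel across its thickness from above; in a slot or groove its lower 15 mm are inside the wood.
- clasp (a joint): Angle of the ornament's hinged clasp leaf (rad): about 0 at the start = open, 0.26 = shut and snapped. The leaf is hinged 40 mm from the ornament's centre, stands out to own -y and stays where it is put until the stud's ball meets its spring catch at about 0.11. Pressing on from there takes 15 to 20 N at the stud; past about 0.2 it snaps shut by itself and holds.
- stud (a point): The press stud's axis at mid thickness of the panel, on the ornament 70 mm from its centre along own +x, same height as the centre. Back of the stud 7.5 mm to own +y, cap of the closed clasp 7 mm to own -y, of the open clasp up to 16 mm.
- vise_pliers: Pliers lying level, one handle clamped in a small blue bench vise; all fixed on a board. Origin on the table under the place between the dies, z up, own +x from the mouth back to the handles (rivet at x 45 mm). Flat fixed die on own +y (face at 8.5 mm), moving die on own -y, 27 to 38 mm from it when open: its screw is set differently each time, so the handle's way to the click is unknown.
- nest (a point): Point between the dies, 85 mm above the table, where the stud belongs; axes as vise_pliers. The vise (up to 95 mm high) is on the own -y side, x 80 to 150 mm; nothing stands on the free handle's outer (+y) side.
- handle (a joint): Angle of the pliers' free handle (rad): 0 = sprung open, grows as it is pushed shut. The stud meets its catch at 0.19 to 0.46, clicks at 0.28 to 0.56 and the dies are fully shut 0.05 to 0.1 later, all by the unknown setting of the moving die; a spring brings the handle back to 0.
- handle_grip (a point): Point on the axis of the free handle (red, 13 mm round bar, level, 85 mm above the table), 110 mm behind the rivet, 15 mm from its end. Push it towards own -y of vise_pliers; it swings level about the rivet, 30 to 70 mm. Up to 6 N moves it against its spring, the click takes 8 to 13 N, then the force drops to 2 to 8 N; with the dies shut it rises steeply. Over 16 N crushes the stud.
- rack: Fixed wooden rack, 105 mm along own x, 205 mm along own y, with three parallel slots along own x, 75 mm apart, 13 mm wide with flared mouths, floor 12 mm and top 27 mm above the table. Origin on the table at the middle. Ornaments stand in it with their hangers to own +x.
- slot0 (a point): Where the centre of an ornament standing in the slot at the rack's own y = -75 mm is (40 mm above the table).
- slot1 (a point): The same for the middle slot.
- slot2 (a point): The same for the slot at the rack's own y = +75 mm.
- green_center (a point): Centre of a finished green ornament of the same shape with its clasp shut, standing in another slot; to be left alone.
- amber_center (a point): Centre of a finished amber and red ornament of the same shape with its clasp shut, standing in another slot; to be left alone.
- flux: White bottle, 48 mm wide, 110 mm high; to be left alone.
- stud_jar: Glass jar with brass lid, 60 mm wide, 60 mm high; to be left alone.
- cutter: Brass and green glass cutter lying on the table; to be left alone.
- running_pliers: Blue-handled glass running pliers lying on the table; to be left alone.
- brush: Brush lying on the table; to be left alone.
- solder: Metal spool, 52 mm wide, 50 mm high; to be left alone.
- rest (a point): Floor of the groove in the wooden rest, 57 mm above the table, at the point where the middle of the ornament's underside belongs (70 mm before nest, axes as vise_pliers). The groove runs along own x, 74 mm long, 13 mm wide with a flared mouth, 15 mm deep, with an end stop 37.5 mm behind this point (own -x). The ornament's own x must point the same way.
There are look-alikes about, which are no part of the job. Leave any pink look-alike of the rack alone.

How it is judged:
On the way, in this order (a step that is already met when the one before it is completed fails the run):
1. the ornament stands in the groove of the rest, let go, its clasp still open and its stud between the dies (distance between stud and nest below 0.007 m and z of stud in the frame of nest below 0.004 m and value of joint clasp below 0.14 rad and contact force between the fingers and ornament below 0.05 N), for 0.2 s.
2. the stud has been pressed shut by the pliers, between the dies (value of joint clasp above 0.225 rad and value of joint handle above 0.18 rad and distance between stud and nest below 0.01 m), for 0.1 s.
3. the handle has been let go and has sprung open again, the clasp stays shut (value of joint clasp above 0.225 rad and value of joint handle below 0.03 rad), for 0.1 s.
At the end, for the whole second after the job is handed in: The ornament stands upright (within 7 degrees) and still on the floor of a rack slot, within 20 mm of the slot's middle, its clasp snapped shut (over 0.225 rad), and the pliers' handle has sprung open (all of step 3 and angle between ornament's own z axis and vertical below 0.12 rad and linear speed of ornament below 0.02 m/s and ((distance between ornament_center and slot0 below 0.02 m and z of ornament_center in the frame of slot0 below 0.004 m) or (distance between ornament_center and slot1 below 0.02 m and z of ornament_center in the frame of slot1 below 0.004 m) or (distance between ornament_center and slot2 below 0.02 m and z of ornament_center in the frame of slot2 below 0.004 m))); the robot touches nothing.
It fails at once if the pliers' handle is pushed with more than 16 N, which crushes the stud (contact force between any of the fingers, the arm and handle above 16 N).
It fails at once if another thing on the bench is shifted by more than 25 mm (distance of any of green_center, amber_center, flux, stud_jar, cutter, running_pliers, brush, solder from where it was at the start of the episode above 0.025 m).
It also fails if it takes over 72 s, if anything falls off the work surface, if the arm or the gripper's body presses on something with over 40 N, if the wrist force passes 120 N, or if a joint passes its speed limit or range.

## Working session

There is one attempt and no reset: what is moved stays moved. The work goes in short steps, Python scripts to look and compute and a tool call to move; the robot and the scene stay as the last step left them, time stands still between calls to the robot, and variables do not carry over. Pictures are saved under pics/ and viewed, at most 10 in all, crops included, and the job is handed in when it is done.

Besides the shell and the picture viewer there is one more tool, called after ">>>" as name(argument=value, ...), one argument or row to a line, values as JSON. carry_out: Moves the arm, as the interface text tells. Its arguments: {"type":"object","properties":{"steps":{"type":"array"}},"required":["steps"]}

```bash
mkdir -p pics; ls; cat > h.py <<'E'
import numpy as np, cv2
from bench import ctrl
from scipy.spatial.transform import Rotation as R
def tcp(o=None):
    o=o or ctrl.get_obs(); T=np.eye(4); w,x,y,z=o["eef_rot"]
    T[:3,:3]=R.from_quat([x,y,z,w]).as_matrix(); T[:3,3]=o["eef_pos"]; return T
def cam(name,T=None):
    p=ctrl.camera_params(name)
    M=np.array(p["cam_to_world"]) if "cam_to_world" in p else (tcp() if T is None else T)@np.array(p["hand_eye"])
    f=200/np.tan(np.radians(p["vertical_fov"])/2)
    return p,M,f
def ray(name,u,v,T=None):
    p,M,f=cam(name,T); d=np.array([(u-p["cx"])/f,(v-p["cy"])/f]); s=d.copy()
    for _ in range(30): s=d/(1+p["k1"]*(s@s))
    return M[:3,3],M[:3,:3]@np.array([s[0],s[1],1])
def at(name,u,v,z,T=None):
    o,d=ray(name,u,v,T); return o+d*(z-o[2])/d[2]
def px(name,P,T=None):
    p,M,f=cam(name,T); c=M[:3,:3].T@(np.array(P)-M[:3,3]); s=c[:2]/c[2]
    s=s*(1+p["k1"]*(s@s)); return f*s+[p["cx"],p["cy"]]
def snap(name,fn):
    im=ctrl.camera(name); cv2.imwrite("pics/"+fn,im[:,:,::-1]); return im
def rel(P,Rw):  # target TCP pose -> shift, rotvec in tool axes
    T=tcp(); return T[:3,:3].T@(np.array(P)-T[:3,3]), R.from_matrix(T[:3,:3].T@Rw).as_rotvec()
E
python3 - <<'E'
from h import *
np.set_printoptions(precision=3,suppress=True)
a=snap("top","top.png");b=snap("side","side.png")
print(ctrl.get_obs()); 
for n in("top","side","wrist"): p=ctrl.camera_params(n); print(n,p)
E
```

```text
pics
{'time_s': 0.1, 'q': array([ 0.92 ,  0.181,  1.608, -0.   ,  1.354, -0.206]), 'dq': array([-0.001, -0.002, -0.002,  0.002,  0.   , -0.001]), 'joint_efforts': array([  0.   , -44.587, -35.224,  -0.   ,   0.004,  -0.   ]), 'eef_pos': array([0.247, 0.519, 0.303]), 'eef_rot': array([-0.   ,  0.221,  0.975, -0.001]), 'wrist_force': array([-0.012,  0.776, -0.315]), 'torque': array([-0.028, -0.009, -0.003]), 'grasp_force': 0.0, 'opening': 0.9990061930372004}
top {'vertical_fov': 57.183595731620876, 'cx': 319.20378948801795, 'cy': 192.57956648513692, 'k1': 0.020943988525802572, 'cam_to_world': array([[ 0.148, -0.966,  0.213,  0.298],
       [-0.989, -0.145,  0.031, -0.025],
       [ 0.001, -0.216, -0.976,  0.997],
       [ 0.   ,  0.   ,  0.   ,  1.   ]])}
side {'vertical_fov': 44.66223846926594, 'cx': 320.7180006164885, 'cy': 202.78397986061992, 'k1': 0.007083673007881856, 'cam_to_world': array([[ 0.839, -0.401,  0.368, -0.054],
       [-0.544, -0.611,  0.575, -0.853],
       [-0.006, -0.682, -0.731,  1.166],
       [ 0.   ,  0.   ,  0.   ,  1.   ]])}
wrist {'vertical_fov': 66.09468573243119, 'cx': 319.7270639274802, 'cy': 197.4678773137941, 'k1': -0.03445219719641425, 'hand_eye': array([[-0.001, -0.965, -0.261,  0.066],
       [ 1.   , -0.001, -0.001,  0.001],
       [ 0.001, -0.261,  0.965, -0.07 ],
       [ 0.   ,  0.   ,  0.   ,  1.   ]])}
```

View pics/top.png

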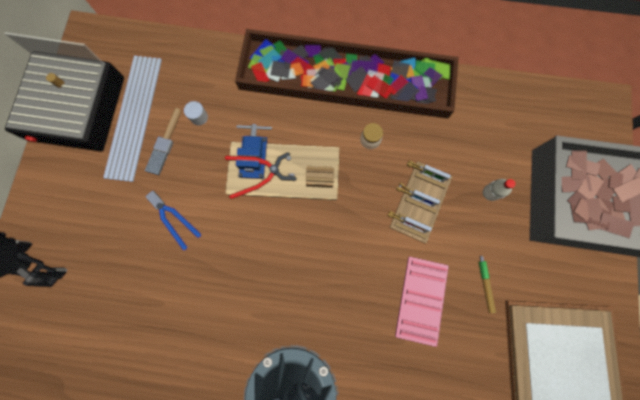

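View pics/side.png

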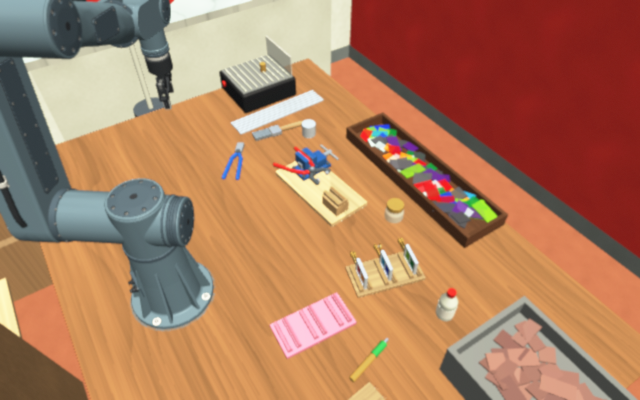

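```bash
python3 - <<'E'
from h import *
np.set_printoptions(precision=3,suppress=True)
a=cv2.imread("pics/top.png");b=cv2.imread("pics/side.png")
c=cv2.resize(a[110:260,210:470],None,fx=3,fy=3,interpolation=cv2.INTER_CUBIC)[:, :780]
d=cv2.resize(b[140:300,270:440],None,fx=3,fy=3,interpolation=cv2.INTER_CUBIC)
cv2.imwrite("pics/c1.png",c);cv2.imwrite("pics/d1.png",d)
for u,v in((420,197),(433,172),(410,222)): print(at("top",u,v,.068))
for u,v in((275,172),(320,177),(228,142),(340,147),(226,195),(338,199)): print(at("top",u,v,.02 if u in(228,340,226,338) else .08))
E
```

```text
[ 0.528 -0.255  0.068]
[ 0.6   -0.282  0.068]
[ 0.46  -0.235  0.068]
[0.536 0.125 0.08 ]
[0.54  0.008 0.08 ]
[0.618 0.281 0.02 ]
[ 0.65  -0.032  0.02 ]
[0.468 0.255 0.02 ]
[ 0.502 -0.047  0.02 ]
```

View pics/c1.png

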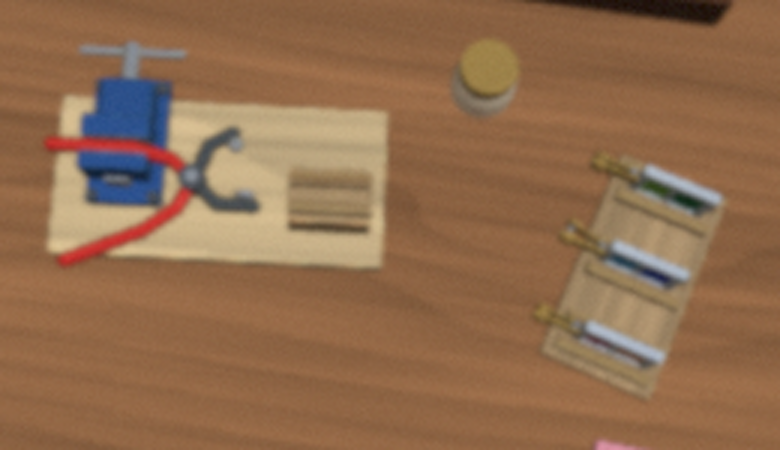

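View pics/d1.png

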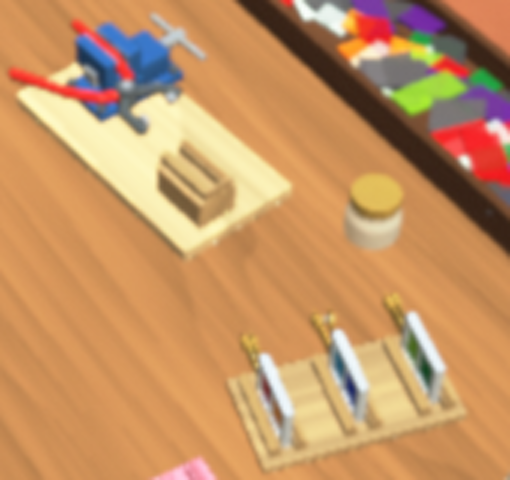

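Blue is in the middle slot (crop: hanger (575,235), panel (590–690, 250–275)). Its hanger points toward world +y, the same as the pliers' +x. The rest is at crop (330,200), the free handle is the lower red bar ending at (60,260), and the vise is above it. I'll go above the nest and then look from close by.

```bash
cat >> h.py <<'E'
def down(a): # tool pointing down, tool x at world angle a (deg)
    a=np.radians(a); return np.array([[np.cos(a),np.sin(a),0],[np.sin(a),-np.cos(a),0],[0,0,-1]])
def go(P,a): s,w=rel(P,down(a)); print("rel",np.round(s,4),np.round(w,4))
E
python3 -c "
from h import *
go((.53,.06,.30),97)"
```

```text
rel [-0.4527 -0.2924  0.0034] [-1.5000e-03  5.0000e-04  1.0038e+00]
```

>>> carry_out(
  steps=[-0.453,-0.292,0.003,0,0,1.004,0.7,-0.453,-0.292,0.003,0,0,1.004,0.7,-0.453,-0.292,0.003,0,0,1.004,0.7,-0.453,-0.292,0.003,0,0,1.004,0.7,-0.453,-0.292,0.003,0,0,1.004,0.7,-0.453,-0.292,0.003,0,0,1.004,0.7,-0.453,-0.292,0.003,0,0,1.004,0.7,-0.453,-0.292,0.003,0,0,1.004,0.7,-0.453,-0.292,0.003,0,0,1.004,0.7,-0.453,-0.292,0.003,0,0,1.004,0.7,-0.453,-0.292,0.003,0,0,1.004,0.7,-0.453,-0.292,0.003,0,0,1.004,0.7,-0.453,-0.292,0.003,0,0,1.004,0.7,-0.453,-0.292,0.003,0,0,1.004,0.7,-0.453,-0.292,0.003,0,0,1.004,0.7,-0.453,-0.292,0.003,0,0,1.004,0.7,-0.453,-0.292,0.003,0,0,1.004,0.7],
)

```text
time_s: 1.8
eef_pos: [0.5304, 0.0614, 0.3011]
eef_rot: [0.0, 0.662, 0.749, 0.0]
wrist_force: [0.1, -0.1, 0.5]
opening: 0.7
grasp_force: 0.0
```

```bash
python3 - <<'E'
from h import *
T=tcp(); np.save("T1.npy",T); print(np.round(T,3)); snap("wrist","w1.png")
go((.525,-.30,.30),110)
E
```

```text
[[-0.123  0.992  0.     0.53 ]
 [ 0.992  0.123 -0.     0.061]
 [-0.     0.    -1.     0.301]
 [ 0.     0.     0.     1.   ]]
rel [-0.3578 -0.0498  0.0011] [ 2.000e-04  1.000e-04 -2.259e-01]
```

View pics/w1.png

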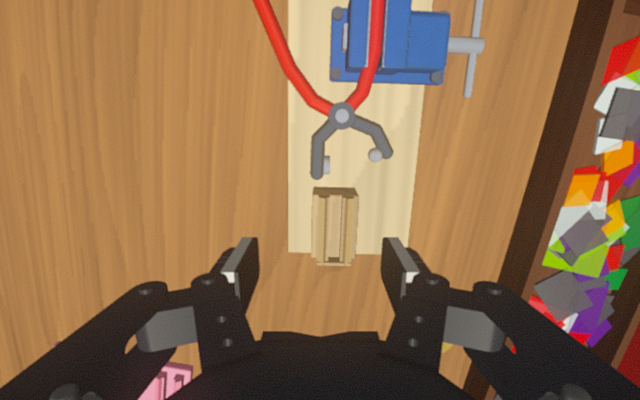

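```bash
python3 - <<'E'
from h import *
a=cv2.imread("pics/w1.png")
cv2.imwrite("pics/c2.png",cv2.resize(a[100:275,280:420],None,fx=5.7,fy=3.4,interpolation=cv2.INTER_CUBIC))
E
```

```text
(no output)
```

View pics/c2.png

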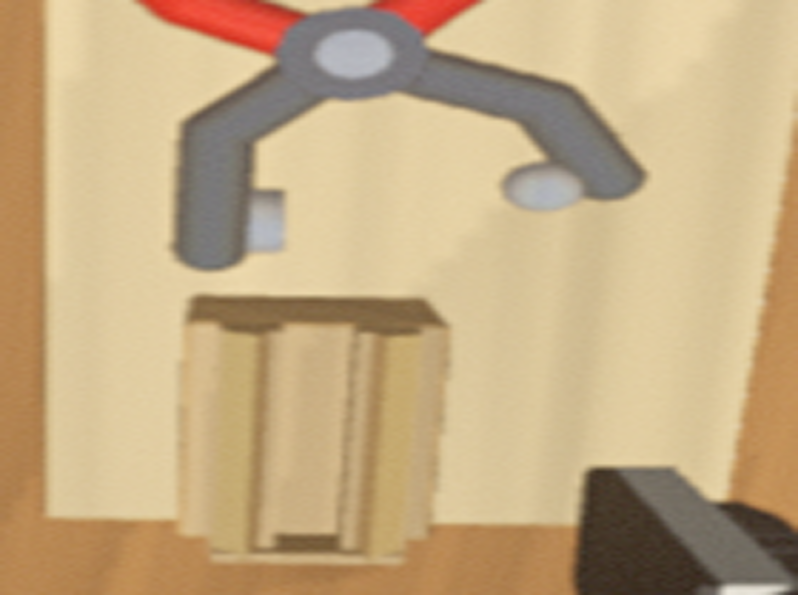

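>>> carry_out(
  steps=[-0.358,-0.05,0,0,0,-0.226,0.7,-0.358,-0.05,0,0,0,-0.226,0.7,-0.358,-0.05,0,0,0,-0.226,0.7,-0.358,-0.05,0,0,0,-0.226,0.7,-0.358,-0.05,0,0,0,-0.226,0.7,-0.358,-0.05,0,0,0,-0.226,0.7,-0.358,-0.05,0,0,0,-0.226,0.7,-0.358,-0.05,0,0,0,-0.226,0.7,-0.358,-0.05,0,0,0,-0.226,0.7,-0.358,-0.05,0,0,0,-0.226,0.7,-0.358,-0.05,0,0,0,-0.226,0.7,-0.358,-0.05,0,0,0,-0.226,0.7],
)

```text
time_s: 3.05
eef_pos: [0.525, -0.2991, 0.3011]
eef_rot: [-0.0, 0.573, 0.819, 0.0]
wrist_force: [-1.0, -0.7, 0.2]
opening: 0.702
grasp_force: 0.0
```

```bash
python3 - <<'E'
from h import *
T=tcp(); np.save("T2.npy",T); print(np.round(T,3)); snap("wrist","w2.png")
E
```

```text
[[-0.343  0.939  0.     0.525]
 [ 0.939  0.343  0.    -0.299]
 [ 0.     0.    -1.     0.301]
 [ 0.     0.     0.     1.   ]]
```

View pics/w2.png

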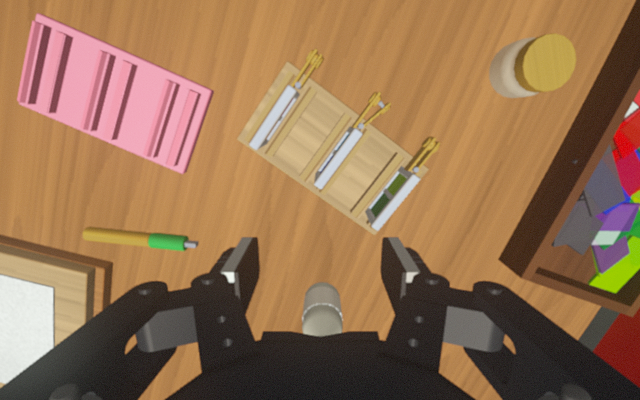

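```bash
python3 - <<'E'
from h import *
np.set_printoptions(precision=4,suppress=True)
T1=np.load("T1.npy");T2=np.load("T2.npy")
C=lambda u,v:(280+u/5.7,100+v/3.4)
f=lambda p,z,T=T1:at("wrist",*p,z,T)
A=f(C(319,328),.072);B=f(C(308,550),.072);d=(A-B)[:2];print("rest",A,B,np.hypot(*d),np.degrees(np.arctan2(d[1],d[0])))
r=f(C(353,53),.090);fd=f(C(285,220),.085);md=f(C(510,187),.085);print("rivet",r,"fdie",fd,"mdie",md)
for z in(.085,): print("rivet85",f(C(353,53),z))
for n,a,b in(("blue",(321,184),(361,128)),("amber",(253,145),(297,90)),("green",(374,228),(416,175))):
    a=f(a,.068,T2);b=f(b,.068,T2);e=b-a;print(n,(a+b)/2,np.hypot(*e[:2]),np.degrees(np.arctan2(e[1],e[0])))
# board edges
for p in((289,250),(290,120),(408,252),(421,150)): print("board",f(p,.018))
for p,z in(((265,10),.09),((293,75),.09),((378,20),.09),((372,75),.09)): print("handle",f(p,z))
E
```

```text
rest [0.5494 0.05   0.072 ] [ 0.5572 -0.022   0.072 ] 0.07247818552076168 96.17093427412144
rivet [0.5431 0.129  0.09  ] fdie [0.5386 0.0833 0.085 ] mdie [0.5739 0.0969 0.085 ]
rivet85 [0.5434 0.129  0.085 ]
blue [ 0.5364 -0.2672  0.068 ] 0.06753402103818336 75.14627882291971
amber [ 0.4637 -0.2542  0.068 ] 0.06755927110017515 69.2417922494885
green [ 0.6054 -0.2918  0.068 ] 0.06928115162405293 74.97116377968119
board [ 0.5052 -0.0399  0.018 ]
board [0.4911 0.1175 0.018 ]
board [ 0.6538 -0.0245  0.018 ]
board [0.6436 0.1027 0.018 ]
handle [0.4684 0.2053 0.09  ]
handle [0.4966 0.1575 0.09  ]
handle [0.5621 0.2092 0.09  ]
handle [0.5641 0.1658 0.09  ]
```

The wrist view shows blue's top edge from (321,184) to (361,128). The rack's own x is at about 75° and the pliers' at about 95.2°. The rivet, die, rest and board measurements agree to about 1 mm. I'll take one closer look at blue.

```bash
python3 -c "
from h import *
go((.520,-.325,.23),75)"
```

```text
rel [-0.0224 -0.0135  0.0711] [ 2.000e-04 -0.000e+00  6.118e-01]
```

>>> carry_out(
  steps=[-0.022,-0.013,0.071,0,0,0.612,0.6,-0.022,-0.013,0.071,0,0,0.612,0.6,-0.022,-0.013,0.071,0,0,0.612,0.6,-0.022,-0.013,0.071,0,0,0.612,0.6,-0.022,-0.013,0.071,0,0,0.612,0.6,-0.022,-0.013,0.071,0,0,0.612,0.6,-0.022,-0.013,0.071,0,0,0.612,0.6,-0.022,-0.013,0.071,0,0,0.612,0.6],
)

```text
time_s: 3.9
eef_pos: [0.52, -0.3258, 0.2302]
eef_rot: [0.0, 0.793, 0.609, 0.0]
wrist_force: [-0.3, -0.3, 0.5]
opening: 0.597
grasp_force: 0.0
```

```bash
python3 - <<'E'
from h import *
T=tcp(); np.save("T3.npy",T); print(np.round(T,3)); im=snap("wrist","w3.png")
print(px("wrist",(.536,-.270,.068)))
E
```

```text
[[ 0.259  0.966  0.     0.52 ]
 [ 0.966 -0.259 -0.    -0.326]
 [-0.     0.    -1.     0.23 ]
 [ 0.     0.     0.     1.   ]]
[319.98568569 127.03318105]
```

View pics/w3.png

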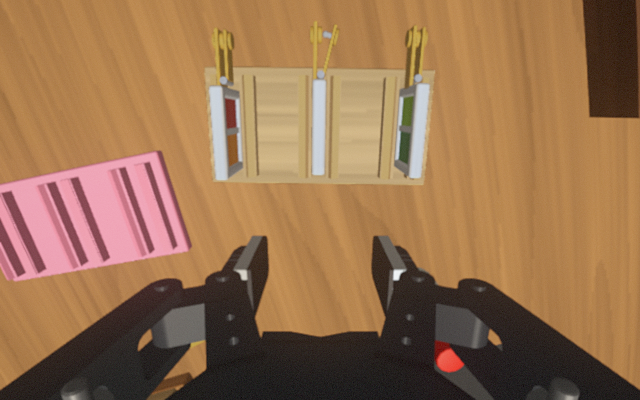

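```bash
python3 - <<'E'
from h import *
T=np.load("T3.npy")
a=at("wrist",318.5,176.5,.068,T);b=at("wrist",320,79.5,.068,T);e=b-a
print(a,b,(a+b)/2,np.hypot(*e[:2]),np.degrees(np.arctan2(e[1],e[0])))
go((.5357,-.2705,.106),74.7)
E
```

```text
[ 0.52522163 -0.30560156  0.068     ] [ 0.54465899 -0.23784666  0.068     ] [ 0.53494031 -0.27172411  0.068     ] 0.0704878561003785 73.99300328980844
rel [0.0575 0.0008 0.1241] [0.0003 0.0002 0.0047]
```

>>> carry_out(
  steps=[0.056,0,0,0,0,0.008,0.6,0.056,0,0.02,0,0,0.008,0.6,0.056,0,0.06,0,0,0.008,0.6,0.056,0,0.095,0,0,0.008,0.6,0.056,0,0.115,0,0,0.008,0.6,0.056,0,0.124,0,0,0.008,0.6,0.056,0,0.124,0,0,0.008,0.6,0.056,0,0.124,0,0,0.008,0.4,0.056,0,0.124,0,0,0.008,0.25,0.056,0,0.124,0,0,0.008,0.15,0.056,0,0.124,0,0,0.008,0,0.056,0,0.124,0,0,0.008,0,0.056,0,0.124,0,0,0.008,0,0.056,0,0.124,0,0,0.008,0],
)

```text
time_s: 5.35
eef_pos: [0.535, -0.2724, 0.1073]
eef_rot: [0.001, 0.797, 0.605, 0.0]
wrist_force: [-2.1, 0.5, 6.2]
opening: 0.108
grasp_force: 59.6
```

>>> carry_out(
  steps=[0,0,-0.01,0,0,0,0,0,0,-0.03,0,0,0,0,0,0,-0.07,0,0,0,0,0,0,-0.11,0,0,0,0,0,0,-0.13,0,0,0,0,0,0,-0.13,0,0,0,0],
)

```text
time_s: 5.95
eef_pos: [0.5361, -0.273, 0.2403]
eef_rot: [0.004, 0.796, 0.605, 0.001]
wrist_force: [0.2, -0.8, -1.5]
opening: 0.108
grasp_force: 58.9
```

```bash
python3 -c "
from h import *
o=ctrl.get_obs();print(o['opening'],o['wrist_force'],tcp(o)[:3,3])
go((.5538,.0145,.237),95.2+.4)"
```

```text
0.10768941595510355 [ 0.15622823 -0.76554922 -1.50280487] [ 0.53608643 -0.27296204  0.24029499]
rel [ 0.2817 -0.0601  0.0021] [ 0.0065  0.0042 -0.3695]
```

>>> carry_out(
  steps=[0.05,-0.011,0,0,0,-0.065,0,0.098,-0.021,0,0,0,-0.13,0,0.146,-0.031,0,0,0,-0.2,0,0.194,-0.041,0,0,0,-0.26,0,0.238,-0.051,0,0,0,-0.32,0,0.266,-0.057,0,0,0,-0.362,0,0.278,-0.06,0,0,0,-0.362,0,0.281,-0.06,0,0,0,-0.362,0,0.281,-0.06,0.02,0,0,-0.362,0,0.281,-0.06,0.04,0,0,-0.362,0,0.281,-0.06,0.055,0,0,-0.362,0,0.281,-0.06,0.055,0,0,-0.362,0,0.281,-0.06,0.055,0,0,-0.362,0],
)

```text
time_s: 7.25
eef_pos: [0.5522, 0.0141, 0.1806]
eef_rot: [-0.0, 0.675, 0.738, -0.0]
wrist_force: [0.1, 0.1, -3.7]
opening: 0.109
grasp_force: 58.7
```

```bash
python3 - <<'E'
from h import *
T=tcp(); np.save("T4.npy",T); print(np.round(T,4)); im=snap("wrist","w4.png")
go((.5538,.0145,.185),95.2)
cv2.imwrite("pics/c4.png",cv2.resize(im[0:300,210:470,::-1],None,fx=2,fy=2,interpolation=cv2.INTER_CUBIC))
E
```

```text
[[-8.860e-02  9.961e-01 -9.000e-04  5.522e-01]
 [ 9.961e-01  8.860e-02  0.000e+00  1.410e-02]
 [ 1.000e-04 -9.000e-04 -1.000e+00  1.806e-01]
 [ 0.000e+00  0.000e+00  0.000e+00  1.000e+00]]
rel [ 0.0002  0.0011 -0.0036] [ 0.0007  0.0003 -0.0017]
```

View pics/c4.png

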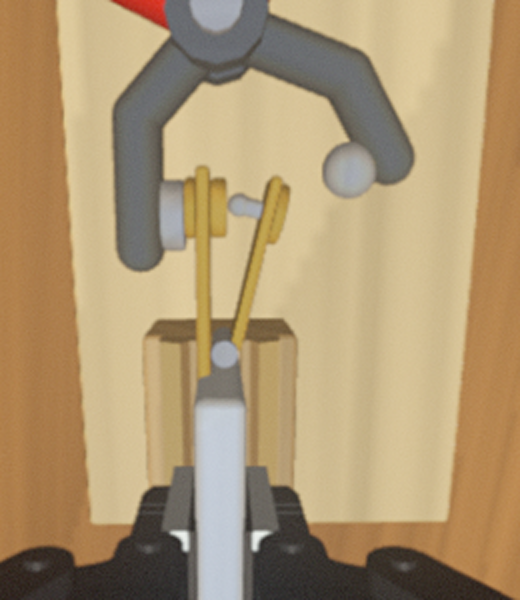

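```bash
python3 - <<'E'
from h import *
T=np.load("T4.npy");Ti=np.linalg.inv(T)
for n,p,z in(("studback",(188,207),.1134),("diefront",(186,215),.085),("restL",(145,333),.072),("restR",(296,333),.072),("rivet",(218,10),.09)):
    P=at("wrist",210+p[0]/2,p[1]/2,z,T); print(n,P,"tool",(Ti@np.r_[P,1])[:3])
E
```

```text
studback [0.54018962 0.0848233  0.1134    ] tool [ 0.07149331 -0.00561458  0.0672429 ]
diefront [0.53829904 0.08356704 0.085     ] tool [ 0.07040656 -0.00758323  0.09564459]
restL [0.52802211 0.04938687 0.072     ] tool [ 0.0372704  -0.02083732  0.10865316]
restR [0.57224752 0.05327541 0.072     ] tool [0.03722389 0.02355867 0.10861278]
rivet [0.54257424 0.13064954 0.09      ] tool [0.11692538 0.00084357 0.09064182]
```

>>> carry_out(
  steps=[-0.0005,0.001,0,0,0,0,0,-0.0005,0.001,0.005,0,0,0,0,-0.0005,0.001,0.01,0,0,0,0,-0.0005,0.001,0.014,0,0,0,0,-0.0005,0.001,0.018,0,0,0,0,-0.0005,0.001,0.022,0,0,0,0,-0.0005,0.001,0.025,0,0,0,0,-0.0005,0.001,0.027,0,0,0,0,-0.0005,0.001,0.027,0,0,0,0],
)

```text
time_s: 8.2
eef_pos: [0.5531, 0.0145, 0.1535]
eef_rot: [-0.0, 0.675, 0.738, -0.0]
wrist_force: [-0.5, -0.5, -2.5]
opening: 0.105
grasp_force: 58.8
```

>>> carry_out(
  steps=[0,0,0.001,0,0,0,0,0,0,0.0015,0,0,0,0,0,0,0.0015,0,0,0,0],
)

```text
time_s: 8.5
eef_pos: [0.5533, 0.0145, 0.1524]
eef_rot: [0.0, 0.675, 0.738, 0.0]
wrist_force: [-0.5, 0.0, -2.6]
opening: 0.11
grasp_force: 58.8
```

>>> carry_out(
  steps=[0,0,0.001,0,0,0,0,0,0,0.0015,0,0,0,0,0,0,0.0015,0,0,0,0],
)

```text
time_s: 8.8
eef_pos: [0.5535, 0.0144, 0.1523]
eef_rot: [0.0, 0.675, 0.738, 0.0]
wrist_force: [-4.9, -0.1, 8.2]
opening: 0.111
grasp_force: 60.6
```

>>> carry_out(
  steps=[0,0,-0.001,0,0,0,0,0,0,-0.001,0,0,0,0.15,0,0,-0.001,0,0,0,0.25,0,0,-0.001,0,0,0,0.35,0,0,-0.001,0,0,0,0.45,0,0,-0.001,0,0,0,0.5,0,0,-0.001,0,0,0,0.5,0,0,-0.02,0,0,0,0.5,0,0,-0.06,0,0,0,0.5,0,0,-0.1,0,0,0,0.5,0,0,-0.11,0,0,0,0.5,0,0,-0.11,0,0,0,0.5],
)

```text
time_s: 10.0
eef_pos: [0.5543, 0.0143, 0.2631]
eef_rot: [0.002, 0.675, 0.738, 0.001]
wrist_force: [-0.0, -0.7, 0.3]
opening: 0.501
grasp_force: 0.0
```

```bash
python3 - <<'E'
from h import *
T=tcp(); np.save("T5.npy",T); print(np.round(T,4)); im=snap("wrist","w5.png")
cv2.imwrite("pics/c5.png",cv2.resize(im[0:300,210:470,::-1],None,fx=2,fy=2,interpolation=cv2.INTER_CUBIC))
u=np.array([-.0906,.9959]);n=np.array([.5475,.0842]); v=np.array([-u[1],u[0]])
print("predicted stud px",px("wrist",[*n,.085],T), "grip0?",)
E
```

```text
[[-8.990e-02  9.959e-01  4.600e-03  5.543e-01]
 [ 9.960e-01  8.990e-02 -9.000e-04  1.430e-02]
 [-1.300e-03  4.500e-03 -1.000e+00  2.631e-01]
 [ 0.000e+00  0.000e+00  0.000e+00  1.000e+00]]
predicted stud px [316.67719117 109.60127803] grip0?
```

View pics/c5.png

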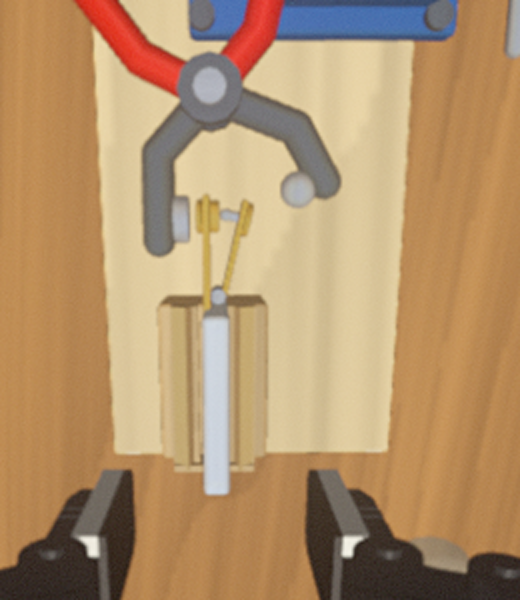

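The clasp is still open and the ornament stands in the groove. Its stud is level with the fixed die, both at crop row ≈215. Next I'll measure the free handle numerically by its red colour.

```bash
python3 -c "
from h import *
go((.475,.14,.26),95.2)"
```

```text
rel [ 0.1321 -0.0667  0.0009] [ 0.0009  0.0003 -0.0007]
```

>>> carry_out(
  steps=[0.132,-0.067,0,0,0,0,0.1,0.132,-0.067,0,0,0,0,0,0.132,-0.067,0,0,0,0,0,0.132,-0.067,0,0,0,0,0,0.132,-0.067,0,0,0,0,0,0.132,-0.067,0,0,0,0,0],
)

```text
time_s: 10.65
eef_pos: [0.4748, 0.1393, 0.2598]
eef_rot: [-0.0, 0.675, 0.738, -0.001]
wrist_force: [0.9, -0.4, 0.1]
opening: 0.001
grasp_force: 0.0
```

```bash
python3 - <<'E'
from h import *
np.set_printoptions(precision=4,suppress=True)
T=tcp(); print(T[:3,3]); im=snap("wrist","w6.png").astype(int)
m=((im[:,:,0]>130)&(im[:,:,1]<70)&(im[:,:,2]<70)).astype(np.uint8)
n,l,s,c=cv2.connectedComponentsWithStats(m)
u=np.array([-.0906,.9959]);v=np.array([-.9959,-.0906]);riv=np.array([.5434,.129])
for i in range(1,n):
    if s[i,4]<150: continue
    print("comp",s[i])
    y,x=np.where(l==i); P=np.array([at("wrist",a,b,.085,T)[:2] for a,b in zip(x,y)])-riv
    L=np.c_[P@u,P@v]
    for k in np.arange(0,.14,.01):
        q=L[(L[:,0]>=k)&(L[:,0]<k+.01)]
        if len(q)>5: print(k, q[:,1].min(),q[:,1].max(),q[:,1].mean())
    print("xmax",L[:,0].max())
E
```

```text
[0.4748 0.1393 0.2598]
comp [ 401   48   50  163 1816]
0.0 -0.013632486628988454 -0.009499362932908801 -0.011331827438771935
0.01 -0.021200141372202656 -0.0008691392121363769 -0.010389126709901657
0.02 -0.023684289870412455 -0.008583483339513887 -0.01665987799431515
0.03 -0.026131961262545828 -0.013375710529830252 -0.019640621794474584
0.04 -0.029856044883588492 -0.022788783841624537 -0.025829207922358648
0.05 -0.031003185355333772 -0.022803763425595543 -0.02681548652784409
0.06 -0.03102959819882461 -0.022686683569611347 -0.026841240553032678
0.07 -0.031102464457141932 -0.02271927883412072 -0.02692683300165503
0.08 -0.03107556647183343 -0.022492026803692368 -0.02686338179044786
0.09 -0.031057724068730676 -0.02247879368174243 -0.02683826304844069
0.1 -0.030419851771151585 -0.018065905815728128 -0.024125349677072347
0.11 -0.029811177345160894 -0.018039842627886226 -0.023790261186305277
0.12 -0.0301918886408556 -0.018213609786518963 -0.024036117704154147
0.13 -0.027624705376905794 -0.020909556946295156 -0.024243086009228396
xmax 0.13101863270346822
comp [ 298   80   93  139 1669]Traceback (most recent call last):
  File "<stdin>", line 10, in <module>
  File "h.py", line 17, in at
    o,d=ray(name,u,v,T); return o+d*(z-o[2])/d[2]
        ~~~^^^^^^^^^^^^
  File "h.py", line 13, in ray
    p,M,f=cam(name,T); d=np.array([(u-p["cx"])/f,(v-p["cy"])/f]); s=d.copy()
          ~~~^^^^^^^^
  File "h.py", line 8, in cam
    p=ctrl.camera_params(name)
ValueError: time passes only in moves, steps and waits
```

Too many params calls; I'll cache them and reuse the saved picture.

```bash
sed -i 's/^def cam(/import functools\nP_=functools.cache(ctrl.camera_params)\ndef cam(/; s/p=ctrl.camera_params(name)/p=P_(name)/' h.py
python3 - <<'E'
from h import *
np.set_printoptions(precision=4,suppress=True)
T=tcp(); im=cv2.imread("pics/w6.png")[:,:,::-1].astype(int)
m=((im[:,:,0]>130)&(im[:,:,1]<70)&(im[:,:,2]<70)).astype(np.uint8)
m[:,395:]=0
y,x=np.where(m); P=np.array([at("wrist",a,b,.085,T)[:2] for a,b in zip(x,y)])-[.5434,.129]
u=np.array([-.0906,.9959]);v=np.array([-.9959,-.0906]); L=np.c_[P@u,P@v]
for k in np.arange(0,.14,.01):
    q=L[(L[:,0]>=k)&(L[:,0]<k+.01)]
    if len(q)>5: print(round(k,2), q[:,1].min(),q[:,1].max(),q[:,1].mean())
print("xmax",L[:,0].max())
E
```

```text
0.0 0.007689164348789559 0.031230157112539465 0.01643611494048245
0.01 0.00956056378449072 0.038148302825851056 0.02472165258288976
0.02 0.026615653475292232 0.04657715997332568 0.03546471959312651
0.03 0.03434761575041992 0.053211914212815944 0.043634814888310725
0.04 0.04191336867509333 0.058914507183195214 0.05038708716780217
0.05 0.04773523232893737 0.06291281453792938 0.05543933668271769
0.06 0.05184014789291098 0.06839759267760412 0.05999304095556048
0.07 0.05665258484782417 0.07222748271868333 0.06457425257948468
0.08 0.06059075516565065 0.07749290737724276 0.06916521385129802
0.09 0.06597705336543422 0.08191230779574882 0.07373005055872406
0.1 0.06974776452188074 0.08264331075820067 0.07689098655175597
xmax 0.10808416483811584
```

```bash
cat >> h.py <<'E'
U=np.array([-.0906,.9959]);V=np.array([-.9959,-.0906]);RIV=np.array([.5434,.129])
def W(l): return RIV+l[0]*U+l[1]*V
def hpose(th,gap): # tool pose at handle angle th, gap between finger and handle
    n=np.array([-.415,.910]); l=np.array([.0945,.0725])+n*(.021+gap)
    c,s=np.cos(th),np.sin(th); l=np.array([c*l[0]+s*l[1],-s*l[0]+c*l[1]])
    return [*W(l),.143],119.7-np.degrees(th)
def table(T0,pairs): # poses relative to T0
    for th,g in pairs:
        P,a=hpose(th,g); s=T0[:3,:3].T@(np.array(P)-T0[:3,3]); w=R.from_matrix(T0[:3,:3].T@down(a)).as_rotvec()
        print(th,g,np.round(s,4),np.round(w,3))
E
python3 - <<'E'
from h import *
P,a=hpose(0,.012); print(P,a,at("top",160,205,.01)); go((*P[:2],.26),a)
T=np.eye(4);T[:3,:3]=down(a);T[:3,3]=P
table(T,[(0,g) for g in(.004,.0)]+[(t,0) for t in np.arange(.03,.66,.03)])
E
```

```text
[np.float64(0.43396944), np.float64(0.2001844815), 0.143] 119.7 [0.41552584 0.42962188 0.01      ]
rel [ 0.0646 -0.0355  0.0001] [-0.0012  0.     -0.4296]
0 0.004 [0.    0.008 0.   ] [0. 0. 0.]
0 0.0 [0.    0.012 0.   ] [0. 0. 0.]
0.03 0 [0.0014 0.0155 0.    ] [0.   0.   0.03]
0.06 0 [0.0027 0.019  0.    ] [0.   0.   0.06]
0.09 0 [0.0038 0.0226 0.    ] [0.   0.   0.09]
0.12 0 [0.0049 0.0262 0.    ] [0.   0.   0.12]
0.15 0 [0.0058 0.0299 0.    ] [0.   0.   0.15]
0.18 0 [0.0067 0.0336 0.    ] [0.   0.   0.18]
0.21 0 [0.0074 0.0372 0.    ] [0.   0.   0.21]
0.24 0 [0.008 0.041 0.   ] [0.   0.   0.24]
0.27 0 [0.0085 0.0447 0.    ] [0.   0.   0.27]
0.30000000000000004 0 [0.0089 0.0484 0.    ] [0.  0.  0.3]
0.32999999999999996 0 [0.0092 0.0522 0.    ] [0.   0.   0.33]
0.36 0 [0.0094 0.0559 0.    ] [0.   0.   0.36]
0.39 0 [0.0095 0.0597 0.    ] [0.   0.   0.39]
0.42000000000000004 0 [0.0094 0.0635 0.    ] [0.   0.   0.42]
0.44999999999999996 0 [0.0092 0.0672 0.    ] [0.   0.   0.45]
0.48 0 [0.009 0.071 0.   ] [0.   0.   0.48]
0.51 0 [0.0086 0.0747 0.    ] [0.   0.   0.51]
0.54 0 [0.0081 0.0785 0.    ] [0.   0.   0.54]
0.5700000000000001 0 [0.0074 0.0822 0.    ] [0.   0.   0.57]
0.6 0 [0.0067 0.0859 0.    ] [0.  0.  0.6]
0.63 0 [0.0059 0.0895 0.    ] [0.   0.   0.63]
```

>>> carry_out(
  steps=[0.065,-0.035,0,0,0,-0.43,0,0.065,-0.035,0,0,0,-0.43,0,0.065,-0.035,0,0,0,-0.43,0,0.065,-0.035,0.04,0,0,-0.43,0,0.065,-0.035,0.08,0,0,-0.43,0,0.065,-0.035,0.11,0,0,-0.43,0,0.065,-0.035,0.117,0,0,-0.43,0,0.065,-0.035,0.117,0,0,-0.43,0,0.065,-0.035,0.117,0,0,-0.43,0,0.065,-0.035,0.117,0,0,-0.43,0],
)

```text
time_s: 11.7
eef_pos: [0.4354, 0.2015, 0.1457]
eef_rot: [0.001, 0.502, 0.865, 0.001]
wrist_force: [-0.2, -0.7, -0.6]
opening: 0.001
grasp_force: 0.0
```

>>> carry_out(
  steps=[0,0.003,0,0,0,0,0,0,0.006,0,0,0,0,0,0,0.008,0,0,0,0,0,0,0.008,0,0,0,0,0],
)

```text
time_s: 12.1
eef_pos: [0.4413, 0.2057, 0.1442]
eef_rot: [0.0, 0.501, 0.865, 0.0]
wrist_force: [-0.1, 0.1, -0.0]
opening: -0.005
grasp_force: 0.0
```

>>> carry_out(
  steps=[0,0.002,0,0,0,0,0,0,0.004,0,0,0,0,0,0,0.004,0,0,0,0,0],
)

```text
time_s: 12.4
eef_pos: [0.4439, 0.2076, 0.1436]
eef_rot: [-0.001, 0.501, 0.865, -0.0]
wrist_force: [-2.3, -0.3, 1.9]
opening: 0.001
grasp_force: 1.3
```

>>> carry_out(
  steps=[0.0005,0.0015,0,0,0,0.01,0,0.0014,0.0035,0,0,0,0.03,0,0.0014,0.0035,0,0,0,0.03,0],
)

```text
time_s: 12.7
eef_pos: [0.4465, 0.2106, 0.1437]
eef_rot: [-0.0, 0.515, 0.857, -0.0]
wrist_force: [-3.8, 0.1, -0.0]
opening: 0.001
grasp_force: 1.3
```

>>> carry_out(
  steps=[0.0014,0.0035,0,0,0,0.03,0,0.0027,0.007,0,0,0,0.06,0,0.0038,0.0106,0,0,0,0.09,0,0.0049,0.0142,0,0,0,0.12,0,0.0049,0.0142,0,0,0,0.12,0],
)

```text
time_s: 13.2
eef_pos: [0.457, 0.2215, 0.1437]
eef_rot: [0.0, 0.565, 0.825, -0.0]
wrist_force: [-2.2, -0.3, -0.8]
opening: 0.004
grasp_force: 1.2
```

>>> carry_out(
  steps=[0.0007,0.0018,0,0,0,0.015,0,0.0014,0.0035,0,0,0,0.03,0,0.0014,0.0035,0,0,0,0.03,0],
)

```text
time_s: 13.5
eef_pos: [0.4598, 0.2239, 0.1438]
eef_rot: [0.0, 0.577, 0.816, -0.0]
wrist_force: [-2.1, -2.1, -1.2]
opening: 0.002
grasp_force: 1.1
```

>>> carry_out(
  steps=[0.0007,0.0018,0,0,0,0.015,0,0.0014,0.0035,0,0,0,0.03,0,0.0014,0.0035,0,0,0,0.03,0],
)

```text
time_s: 13.8
eef_pos: [0.4627, 0.2266, 0.1439]
eef_rot: [0.0, 0.59, 0.808, 0.0]
wrist_force: [-1.3, -1.7, -1.9]
opening: -0.001
grasp_force: 1.1
```

>>> carry_out(
  steps=[0.0007,0.0018,0,0,0,0.015,0,0.0014,0.0035,0,0,0,0.03,0,0.0014,0.0035,0,0,0,0.03,0],
)

```text
time_s: 14.1
eef_pos: [0.4656, 0.229, 0.1439]
eef_rot: [0.0, 0.602, 0.799, 0.0]
wrist_force: [-1.7, -2.8, -0.5]
opening: 0.0
grasp_force: 1.1
```

>>> carry_out(
  steps=[0.0007,0.0018,0,0,0,0.015,0,0.0014,0.0035,0,0,0,0.03,0,0.0014,0.0035,0,0,0,0.03,0],
)

```text
time_s: 14.4
eef_pos: [0.4686, 0.2313, 0.1439]
eef_rot: [0.0, 0.614, 0.79, 0.0]
wrist_force: [-2.2, -2.8, 0.2]
opening: -0.003
grasp_force: 1.2
```

>>> carry_out(
  steps=[0.0007,0.0018,0,0,0,0.015,0,0.0014,0.0035,0,0,0,0.03,0,0.0014,0.0035,0,0,0,0.03,0],
)

```text
time_s: 14.7
eef_pos: [0.4716, 0.2335, 0.1439]
eef_rot: [0.0, 0.625, 0.78, 0.0]
wrist_force: [-2.5, -2.7, -0.8]
opening: -0.001
grasp_force: 1.2
```

>>> carry_out(
  steps=[0.0007,0.0018,0,0,0,0.015,0,0.0014,0.0035,0,0,0,0.03,0,0.0014,0.0035,0,0,0,0.03,0],
)

```text
time_s: 15.0
eef_pos: [0.4747, 0.2356, 0.1439]
eef_rot: [0.0, 0.637, 0.771, -0.0]
wrist_force: [-2.5, -2.9, -0.8]
opening: -0.001
grasp_force: 1.3
```

>>> carry_out(
  steps=[0.0007,0.0018,0,0,0,0.015,0,0.0014,0.0035,0,0,0,0.03,0,0.0014,0.0035,0,0,0,0.03,0],
)

```text
time_s: 15.3
eef_pos: [0.4779, 0.2377, 0.1439]
eef_rot: [-0.0, 0.649, 0.761, 0.0]
wrist_force: [-2.8, -2.5, -0.3]
opening: 0.001
grasp_force: 1.3
```

>>> carry_out(
  steps=[0.0007,0.0018,0,0,0,0.015,0,0.0014,0.0035,0,0,0,0.03,0,0.0014,0.0035,0,0,0,0.03,0],
)

```text
time_s: 15.6
eef_pos: [0.4811, 0.2396, 0.1439]
eef_rot: [-0.0, 0.66, 0.751, -0.0]
wrist_force: [-2.3, -2.5, 0.1]
opening: -0.001
grasp_force: 1.4
```

>>> carry_out(
  steps=[0.0007,0.0018,0,0,0,0.015,0,0.0014,0.0035,0,0,0,0.03,0,0.0014,0.0035,0,0,0,0.03,0],
)

```text
time_s: 15.9
eef_pos: [0.4839, 0.2412, 0.1437]
eef_rot: [-0.0, 0.671, 0.741, -0.001]
wrist_force: [-5.7, -4.1, 3.1]
opening: 0.001
grasp_force: 2.8
```

>>> carry_out(
  steps=[0.0005,0.0012,0,0,0,0.01,0,0.0009,0.0023,0,0,0,0.02,0,0.0009,0.0023,0,0,0,0.02,0],
)

```text
time_s: 16.2
eef_pos: [0.4856, 0.2421, 0.1437]
eef_rot: [-0.001, 0.679, 0.735, -0.001]
wrist_force: [-7.9, -4.6, 3.7]
opening: 0.0
grasp_force: 3.9
```

>>> carry_out(
  steps=[-0.0003,0.0008,-0.0003,0,0,0.01,0,-0.0005,0.0018,-0.0005,0,0,0.015,0,-0.0005,0.0018,-0.0005,0,0,0.015,0],
)

```text
time_s: 16.5
eef_pos: [0.4872, 0.2426, 0.1439]
eef_rot: [-0.001, 0.684, 0.729, -0.001]
wrist_force: [-6.8, 0.3, -0.2]
opening: 0.003
grasp_force: 2.7
```

>>> carry_out(
  steps=[0.0003,0.001,0,0,0,0.007,0,0.0005,0.002,0,0,0,0.015,0,0.0005,0.002,0,0,0,0.015,0],
)

```text
time_s: 16.8
eef_pos: [0.4888, 0.2434, 0.1438]
eef_rot: [-0.002, 0.689, 0.724, -0.001]
wrist_force: [-7.2, 0.4, 1.7]
opening: 0.001
grasp_force: 3.9
```

>>> carry_out(
  steps=[0.0003,0.001,0,0,0,0.007,0,0.0005,0.002,-0.0002,0,0,0.015,0,0.0005,0.002,-0.0002,0,0,0.015,0],
)

```text
time_s: 17.1
eef_pos: [0.4908, 0.2441, 0.1439]
eef_rot: [-0.002, 0.695, 0.719, -0.001]
wrist_force: [-7.5, -0.0, -0.7]
opening: -0.003
grasp_force: 3.2
```

>>> carry_out(
  steps=[0.0003,0.001,0,0,0,0.007,0,0.0005,0.002,0,0,0,0.015,0,0.0005,0.002,0,0,0,0.015,0],
)

```text
time_s: 17.4
eef_pos: [0.4932, 0.245, 0.144]
eef_rot: [-0.001, 0.7, 0.714, -0.0]
wrist_force: [-4.9, 3.1, -1.2]
opening: 0.0
grasp_force: 2.5
```

>>> carry_out(
  steps=[0,0.0004,0,0,0,0.003,0,0,0.0006,0,0,0,0.005,0,0,0.0006,0,0,0,0.005,0],
)

```text
time_s: 17.7
eef_pos: [0.4936, 0.2451, 0.1439]
eef_rot: [-0.002, 0.702, 0.712, -0.0]
wrist_force: [-5.7, 3.2, -1.1]
opening: -0.004
grasp_force: 2.9
```

```bash
python3 - <<'E'
from h import *
# is the leaf shut? gold pixels around the stud, side & top camera, before (start pic has no ornament) -> profile
a=snap("side","s7.png").astype(int)
print(ctrl.get_obs()['wrist_force'])
n=RIV-.045*U
pc=px("side",[*n,.085]); print(pc)
x0,y0=int(pc[0])-8,int(pc[1])-7
for r in a[y0:y0+15,x0:x0+17]: print(" ".join("%02x%02x%02x"%tuple(p) for p in r))
E
```

```text
[-6.68645195  3.44683626 -1.36998961]
[320.92777888 178.8110693 ]
626767 626666 606565 626a6d 677279 697681 677684 657584 647380 65737d 798081 aca38b e4d3a0 f6e7ae f8ecb1 f9ecb1 f9edb2
5e6564 5c615d 5a5d5a 5e6260 656967 676d6b 696e6e 697071 687072 677073 6e7677 878880 b7ab8e e3d29f f5e7ae f9ecb2 f9ecb2
666f6e 5f6461 5a5d58 68665b 857c65 92876d 8b836c 817b6a 757266 696a63 666a67 6e7573 84867e ada58b e1d09f f4e7ae f8ecb1
6a7372 646862 747061 a59777 dbc590 e7d69b dfca92 ceb886 b5a177 998b6a 807a66 787a72 7b827f 868a83 aba48d dbc89b f1e3a9
6e7572 7d7a69 b3a37d e4d29b f6e8ad f9edb2 f7e9aa f1df9c e7cf8d ddc389 bdac88 a6a599 a0a6a3 929996 888c86 a49e8a ddcb9b
757b75 9e9478 e2ce98 f7e9ae faeeb4 f8eaaa f5e39c efda8d e9cd7f e5c883 d3bf9a c3c4bc c1c8c9 b4bab6 909591 868880 c0b18e
747b79 9d9782 dfce9b f5e8af f7eab3 ecdca4 e3ca8c e0c075 ddb965 d9b569 ccb489 c9c4b5 cbcecb c3c3bc 9e9c91 8d8a7d c9b994
6d7574 83867e b1a88c dac89c dfd1ac d5ccb5 d1c4aa d4b984 d5b262 cca957 bda068 beae8f c7beac d0c6af c4bca4 bbb7a7 e5dec2
6e716a 6f7674 81857e 989685 a19e91 afb0ad c4c4bd ccbda0 c4a86e c3a354 b69950 ae9663 c8b284 e5d7a8 e6e2ce e5e9e6 f0f2ef
8d846b 6f7169 6e7573 747b7a 787f7d 8c9090 b1b1ae beb7a7 ab9876 ab914f bea34e b69b4f bda262 dec88e e0dbc2 e7eded f0f6f8
c7b383 8d836a 6e7068 6a7371 6d7678 798080 999a94 afa899 9f8f73 917a48 aa9246 c1a44f b99b51 b69e68 b0a892 c7cecd e5ecef
efdfa2 c7b283 8c8269 6c6e66 697171 727a7a 8e8e83 b8ab8d c0aa7e a68d5c 947c43 a78b42 b29148 a68a55 928772 9e9f9a c0c8c9
faeeb4 efdfa1 c5b182 8b8168 6e6e66 717470 98917b d8c293 eddb9c e2c98a b49a64 927742 9b7c3e a3844d 94866d 96958c 939998
fcf3bc faefb4 eedea1 c9b484 a29372 a09476 c7b589 f0e0a5 faeeb4 f8ebad e7d090 b39964 917544 8e7344 8c7f69 96958d 7b8788
fcf5be fcf4bc faeeb4 f2e3a7 eada9d eadb9e f3e4a9 faf0b6 fcf4bd fcf3bb f8ebae e5cf90 bfa46e 967f53 877c68 93948d 748588
```

>>> carry_out(
  steps=[0,-0.01,0,0,0,0,0,0,-0.022,0,0,0,0,0,0,-0.036,0,0,0,0,0,0,-0.052,0,0,0,0,0,0,-0.07,0,0,0,0,0,0,-0.09,0,0,0,0,0,0,-0.09,0,0,0,0,0,0,-0.09,-0.04,0,0,0,0,0,-0.09,-0.08,0,0,0,0,0,-0.09,-0.12,0,0,0,0.3,0,-0.09,-0.12,0,0,0,0.5],
)

```text
time_s: 18.85
eef_pos: [0.4087, 0.2437, 0.2714]
eef_rot: [0.003, 0.702, 0.712, 0.006]
wrist_force: [0.5, 0.4, 0.2]
opening: 0.331
grasp_force: 0.0
```

```bash
python3 -c "
from h import *
print(tcp()[:3,3],ctrl.get_obs()['wrist_force']);go((.5543,.0143,.2631),95.2)"
```

```text
[0.40866712 0.2437371  0.27138268] [0.48350982 0.38025214 0.19931476]
rel [-0.2316  0.1421  0.0093] [ 0.0136 -0.0033 -0.0759]
```

>>> carry_out(
  steps=[-0.232,0.142,0.003,0,0,-0.076,0.5,-0.232,0.142,0.003,0,0,-0.076,0.5,-0.232,0.142,0.003,0,0,-0.076,0.5,-0.232,0.142,0.003,0,0,-0.076,0.5,-0.232,0.142,0.003,0,0,-0.076,0.5,-0.232,0.142,0.003,0,0,-0.076,0.5,-0.232,0.142,0.003,0,0,-0.076,0.5,-0.232,0.142,0.003,0,0,-0.076,0.5,-0.232,0.142,0.003,0,0,-0.076,0.5],
)

```text
time_s: 19.75
eef_pos: [0.5499, 0.0136, 0.2613]
eef_rot: [-0.0, 0.674, 0.739, 0.0]
wrist_force: [-0.6, -0.2, 0.1]
opening: 0.504
grasp_force: 0.0
```

```bash
cat > g.py <<'E'
from h import *
import sys
def prof(fn):
    im=cv2.cvtColor(cv2.imread("pics/"+fn),cv2.COLOR_BGR2HSV).astype(int)
    m=(im[:,:,0]>18)&(im[:,:,0]<30)&(im[:,:,1]>140)
    for r in range(94,150,3):
        print(r,"".join("#" if k else "." for k in m[r,295:350]))
E
python3 - <<'E'
from g import *
T=tcp(); np.save("T7.npy",T); print(np.round(T,4)); snap("wrist","w7.png")
prof("w5.png"); print(); prof("w7.png")
E
```

```text
[[-9.160e-02  9.958e-01 -2.000e-04  5.499e-01]
 [ 9.958e-01  9.160e-02  3.000e-04  1.360e-02]
 [ 3.000e-04 -2.000e-04 -1.000e+00  2.613e-01]
 [ 0.000e+00  0.000e+00  0.000e+00  1.000e+00]]
94 .......................................................
97 .......................................................
100 ................####...................................
103 ..............##########.............####..............
106 ..............##########............#####..............
109 ..............#########............#####...............
112 ..............#########...........#####................
115 ..............#######.#...........####.................
118 ..................#..............##....................
121 .................##.............##.....................
124 .................##.............#......................
127 .................###...........#.......................
130 .................##...........##.......................
133 ..................#...........#........................
136 ..................#..........##........................
139 .........
[... 665 characters left out ...]
....##########..#####...................
118 .......................##......##......................
121 .......................##......##......................
124 .......................##......##......................
127 .......................#.......##......................
130 .......................##......##......................
133 .......................#.......##......................
136 .......................##......##......................
139 .......................#.......##......................
142 .......................#.......##......................
145 .......................##..............................
148 ......................##...............................
```

The leaf now runs parallel to the panel (8 px apart all along, where it used to open to 16+), so the clasp is shut. Next I'll regrasp the ornament.

```bash
python3 -c "
from h import *
go((.5537,.0144,.153),95.2)"
```

```text
rel [0.0002 0.0039 0.1085] [-0.     -0.0002  0.0015]
```

>>> carry_out(
  steps=[0,0.004,0,0,0,0,0.5,0,0.004,0.03,0,0,0,0.5,0,0.004,0.07,0,0,0,0.5,0,0.004,0.095,0,0,0,0.5,0,0.004,0.1085,0,0,0,0.5,0,0.004,0.1085,0,0,0,0.5,0,0.004,0.1085,0,0,0,0.35,0,0.004,0.1085,0,0,0,0.2,0,0.004,0.1085,0,0,0,0.1,0,0.004,0.1085,0,0,0,0,0,0.004,0.1085,0,0,0,0,0,0.004,0.1085,0,0,0,0],
)

```text
time_s: 21.0
eef_pos: [0.5542, 0.0129, 0.1546]
eef_rot: [0.0, 0.674, 0.739, -0.0]
wrist_force: [-5.6, 0.8, 6.1]
opening: 0.111
grasp_force: 59.0
```

>>> carry_out(
  steps=[0,0,-0.01,0,0,0,0,0,0,-0.03,0,0,0,0,0,0,-0.06,0,0,0,0,0,0,-0.085,0,0,0,0,0,0,-0.09,0,0,0,0,0,0,-0.09,0,0,0,0,0,0,-0.09,0,0,0,0],
)

```text
time_s: 21.7
eef_pos: [0.5536, 0.0132, 0.2419]
eef_rot: [-0.001, 0.674, 0.739, -0.0]
wrist_force: [-0.7, 0.3, -3.8]
opening: 0.108
grasp_force: 58.8
```

```bash
python3 -c "
from h import *
print(tcp()[:3,3],ctrl.get_obs()['wrist_force'],ctrl.get_obs()['opening']);go((.5351,-.2722,.243),74.7)"
```

```text
[0.55357525 0.01324114 0.24192774] [-0.73662528  0.25860429 -3.75304296] 0.10776857412528097
rel [-0.2826 -0.0443 -0.0011] [-1.700e-03 -2.000e-04  3.579e-01]
```

>>> carry_out(
  steps=[-0.048,-0.008,0,0,0,0.06,0,-0.096,-0.015,0,0,0,0.12,0,-0.144,-0.023,0,0,0,0.18,0,-0.192,-0.03,0,0,0,0.24,0,-0.236,-0.037,0,0,0,0.3,0,-0.266,-0.042,0,0,0,0.358,0,-0.279,-0.044,0,0,0,0.36,0,-0.283,-0.044,0,0,0,0.361,0,-0.283,-0.044,0,0,0,0.361,0,-0.283,-0.044,0,0,0,0.361,0,-0.283,-0.044,0.03,0,0,0.361,0,-0.283,-0.044,0.07,0,0,0.361,0,-0.283,-0.044,0.09,0,0,0.361,0,-0.283,-0.044,0.095,0,0,0.361,0,-0.283,-0.044,0.095,0,0,0.361,0,-0.283,-0.044,0.095,0,0,0.361,0],
)

```text
time_s: 23.3
eef_pos: [0.5373, -0.2727, 0.1498]
eef_rot: [0.001, 0.796, 0.606, 0.0]
wrist_force: [0.1, -0.0, -2.4]
opening: 0.107
grasp_force: 58.7
```

```bash
python3 -c "
from h import *
print(tcp()[:3,3],ctrl.get_obs()['wrist_force']);go((.5352,-.2722,.1096),74.5)"
```

```text
[ 0.53725663 -0.27268542  0.14976096] [ 0.08654336 -0.04030815 -2.35740868]
rel [-0.     -0.0022  0.0402] [0.0025 0.0009 0.0016]
```

>>> carry_out(
  steps=[0,-0.002,0,0,0,0.002,0,0,-0.002,0.01,0,0,0.002,0,0,-0.002,0.018,0,0,0.002,0,0,-0.002,0.023,0,0,0.002,0,0,-0.002,0.028,0,0,0.002,0,0,-0.002,0.032,0,0,0.002,0,0,-0.002,0.032,0,0,0.002,0],
)

```text
time_s: 24.0
eef_pos: [0.5339, -0.2719, 0.1152]
eef_rot: [-0.001, 0.796, 0.605, -0.0]
wrist_force: [0.3, 0.8, -3.8]
opening: 0.104
grasp_force: 58.8
```

>>> carry_out(
  steps=[0,0,0.003,0,0,0,0,0,0,0.005,0,0,0,0,0,0,0.006,0,0,0,0,0,0,0.006,0,0,0,0],
)

```text
time_s: 24.4
eef_pos: [0.5342, -0.2721, 0.11]
eef_rot: [-0.0, 0.796, 0.605, -0.0]
wrist_force: [0.3, -0.5, -3.5]
opening: 0.109
grasp_force: 58.8
```

>>> carry_out(
  steps=[0,0,0.001,0,0,0,0,0,0,0.001,0,0,0,0,0,0,0.001,0,0,0,0],
)

```text
time_s: 24.7
eef_pos: [0.5344, -0.2723, 0.1096]
eef_rot: [0.0, 0.796, 0.605, 0.0]
wrist_force: [-0.6, 1.3, 3.0]
opening: 0.104
grasp_force: 59.4
```

On the floor at the expected height (0.1096). Now I'll release and rise.

>>> carry_out(
  steps=[0,0,-0.0005,0,0,0,0.1,0,0,-0.0005,0,0,0,0.2,0,0,-0.0005,0,0,0,0.3,0,0,-0.0005,0,0,0,0.45,0,0,-0.0005,0,0,0,0.5,0,0,-0.0005,0,0,0,0.5,0,0,-0.02,0,0,0,0.5,0,0,-0.06,0,0,0,0.5,-0.03,0,-0.1,0,0,0,0.5,-0.055,0,-0.12,0,0,0,0.5,-0.055,0,-0.12,0,0,0,0.5,-0.055,0,-0.12,0,0,0,0.5],
)

```text
time_s: 25.9
eef_pos: [0.5193, -0.3254, 0.2292]
eef_rot: [0.0, 0.797, 0.604, 0.0]
wrist_force: [-0.7, 0.5, -0.7]
opening: 0.499
grasp_force: 0.0
```

```bash
python3 - <<'E'
from h import *
np.set_printoptions(precision=4,suppress=True)
T=tcp(); print(T[:3,3]); im=snap("wrist","w8.png"); t=snap("top","top2.png")
# panel strip (bluish-white) and gold around slot1
h=cv2.cvtColor(im,cv2.COLOR_RGB2HSV).astype(int)
c=px("wrist",(.535,-.2717,.068),T); print(c); x0,y0=int(c[0])-30,max(int(c[1])-115,0)
for r in range(y0,int(c[1])+60,6):
    print(r,"".join("W" if (s:=h[r,x])[1]<60 and s[2]>150 else "G" if 18<s[0]<30 and s[1]>140 else "." for x in range(x0,x0+60)))
# handle open? red pixels start vs now in top picture
a=cv2.imread("pics/top.png").astype(int);b=cv2.imread("pics/top2.png").astype(int)
red=lambda i:(i[140:205,220:280,2]>140)&(i[140:205,220:280,1]<80)
print(red(a).sum(),red(b).sum(),(red(a)&red(b)).sum())
d=np.abs(a-b).sum(2)>120; print("diff px near vise/jar/tools",d[100:260,140:395].sum())
E
```

```text
[ 0.5193 -0.3254  0.2292]
[319.4812 130.0579]
15 ............................................................
21 ........................GGGG......GGG.......................
27 .....................GGGGGGGGGGGGGGGGGGG....................
33 .....................GGGGGGGGGG...GGGGGG....................
39 .....................GGGGGGGGGGGGGGGGGGG....................
45 ........................GGGG......GGG.......................
51 ........................GGGG......GGG.......................
57 .........................GGGG.....GGG.......................
63 .........................GGGG.....GGG.......................
69 .........................GGG..WWWWW.........................
75 .........................GGG..WWWWWW........................
81 ........................WWWWWWWWWWWWWW......................
87 ........................WWWWWWWWWWWWWW......................
93 ........................WWWWWWWWWWWWWW......................
99 ........................WWWWWWWWWWWWWW......................
105 ........................WWWWWWWWWWWWWW......................
111 ........................W
[... 225 characters left out ...]
.....
135 .........................WWWWWWWWWWWWW......................
141 .........................WWWWWWWWWWWWW......................
147 .........................WWWWWWWWWWWWW......................
153 .........................WWWWWWWWWWWWW......................
159 .........................WWWWWWWWWWWWW......................
165 .........................WWWWWWWWWWWWW......................
171 .........................WWWWWWWWWWWWW......................
177 ............................................................
183 ............................................................
189 ............................................................
341 327 319
diff px near vise/jar/tools 1553
```

```bash
python3 -c "
from h import *
print(ctrl.hand_in())"
```

```text
the job is handed in; nothing more can be done
None
```

The ornament's clasp is pressed shut, it stands upright back in its free (middle) rack slot, the handle is back open, and the job is handed in at about 26 s; no verdict was returned.

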